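# Seat the nested lids of the abrasive-disc tin, then lift off the dust lid alone

### The job

The two lids of the open sanding-disc tin stand nested on the bench: a steel press lid whose long red knob sticks up through the black collar of the blue dust lid. Pick both up together by the red knob, lower them into the tin until you feel the press lid come to rest on the discs inside (how full the tin is varies), without ramming or dropping it, and let go of the knob. Then grip the dust lid alone by its black collar and lift it straight up off the knob, leaving the press lid lying on the discs, and finish still holding the dust lid level above the tin, at least 3 cm clear of the top of the knob; do not disturb the other things on the bench.

Things in the scene. Friction and masses are not known exactly. Their poses are not given: they have to be found in the camera images.
- tin: open upright tin, aluminium with green band, fixed to the bench, 98 mm outside and 90 mm inside diameter, 70 mm high. Origin: centre of its underside, on the bench; z up. Inside is a rigid level pile of 80 mm sanding discs, its top somewhere 28 to 38 mm above the bench: not known, to be felt
- press_lid: inner lid, loose, 0.2 to 0.4 kg: steel plate 82 mm diameter, 8 mm thick; on it a dark shoulder 40 mm diameter up to 28 mm; on that a plain red knob 24 mm diameter from 28 to 86 mm above the underside. Origin: centre of the plate's underside; z up along the knob. It starts upright on the bench, the dust lid resting on its shoulder, so that lifting the knob carries both
- knob_top (a point): centre of the flat top of the red knob (24 mm diameter), 86 mm above the press lid's origin. Nested, 36 mm of knob stands free above the collar. Over the tin the dust lid stops on the rim and the press lid goes 4 to 14 mm further, the knob sinking into the collar: hold only its top 20 mm. Seated, it is 114 to 124 mm above the bench
- dust_lid: outer lid, loose, 0.1 to 0.2 kg: blue plate 113 mm diameter, 3 mm thick, 30 mm hole in the middle (3 mm play round the knob), 8 mm skirt hanging round its edge (107 mm inside diameter). Origin: centre of the plate's underside; z up. Nested, it lies 28 mm above the press lid's origin; seated on the tin's rim, 70 mm above the tin's origin
- collar (a point): centre of the top of the dust lid's black collar, 22 mm above the dust lid's origin; the collar is a ring 46 mm outside diameter, 19 mm high, standing on the blue plate. It is gripped from above across its 46 mm, with the knob standing up between the fingers
- jar: jar of screws with red cap, 61 mm diameter, 85 mm high; bystander; origin: centre of underside
- tape: yellow tape measure, 41x89x65 mm; bystander; origin: centre of underside
- spray: spray can with yellow cap, 67 mm diameter, 225 mm high; bystander; origin: centre of underside
There are look-alikes about, which are no part of the job. What is meant by the dust_lid is not green or orange, and is the larger of those in its own colour.

How it is judged:
On the way, in this order (a step that is already met when the one before it is completed fails the run):
1. the nested pair is held by the knob over the tin (horizontal distance between press_lid and tin below 0.05 m and z of press_lid in the frame of tin above 0.048 m and distance between dust_lid and press_lid below 0.033 m and contact force between the fingers and press_lid above 1 N), for 0.1 s.
2. the press lid lies level on the discs and the dust lid level on the rim, both let go (horizontal distance between press_lid and tin below 0.008 m and z of press_lid in the frame of tin below 0.042 m and angle between each of press_lid, dust_lid's own z axis and vertical below 0.06 rad and contact force between press_lid and tin above 1 N and contact force between the fingers and press_lid below 0.1 N and contact force between the fingers and dust_lid below 0.1 N and z of dust_lid in the frame of tin below 0.073 m), for 0.2 s.
At the end, for the whole second after the job is handed in: The gripper holds the dust lid within 60 mm of the tin's axis, its plate 145 mm or more above the bench, level within 0.25 rad, still, touching neither tin nor press lid; the press lid lies untouched on the discs, within 8 mm of the tin's axis, level within 0.06 rad (contact force between the fingers and dust_lid above 1 N and z of dust_lid in the frame of tin above 0.145 m and horizontal distance between dust_lid and tin below 0.06 m and angle between dust_lid's own z axis and vertical below 0.25 rad and linear speed of dust_lid below 0.03 m/s and contact force between each of dust_lid, the arm, the fingers and press_lid below 0.05 N and contact force between dust_lid and tin below 0.05 N and horizontal distance between press_lid and tin below 0.008 m and z of press_lid in the frame of tin below 0.042 m and angle between press_lid's own z axis and vertical below 0.06 rad and contact force between press_lid and tin above 1 N and linear speed of press_lid below 0.02 m/s); the arm keeps its last pose, push and grip.
It fails at once if the press lid was dropped (falls faster than 0.3 m/s, about 5 mm of free fall) (linear speed of press_lid above 0.3 m/s and contact force between the fingers and press_lid below 0.05 N).
It fails at once if the press lid was rammed against the tin or the discs (over 45 N) (contact force between press_lid and tin above 45 N).
It fails at once if the press lid came up with the dust lid (contact force between the fingers and dust_lid above 1 N and contact force between the fingers and press_lid below 0.05 N and horizontal distance between press_lid and tin below 0.03 m and z of press_lid in the frame of tin above 0.044 m).
It fails at once if a bystander was pushed away (over 30 mm) (distance of any of jar, tape, spray from where it was at the start of the episode above 0.03 m).
It also fails if it takes over 56 s, if anything falls off the work surface, if the arm or the gripper's body presses on something with over 40 N, if the wrist force passes 120 N, or if a joint passes its speed limit or range.

### The arm

A 6-joint arm with a two-finger parallel gripper is mounted at the origin on a cart in front of the work surface, level with it; the furniture and walls round the work are solid. World frame = base frame: x ahead of the robot, y to its left, z up, the work surface at z = 0. Lengths are in m, angles in rad, forces in N, time in s.
With the tool pointing down it reaches from about 0.25 to 0.775 m from the base axis. Payload 4 kg.
Tool frame: the origin (TCP) lies midway between the tips of the shut fingers; the grasp point (between the pads) lies 19 mm behind it; y points along the fingers, x is the direction in which the jaws open and shut, and the axes are right-handed (so a half turn about y gives the same grasp; the last joint's range is limited). The gripper opens to 94 mm and grips with 3 to 60 N. Pads are 16 mm wide; open, the fingers measure 119 mm over their backs; the gripper's body (75 mm by 177 mm) begins 78 mm behind the grasp point.
Start: joints at [-1.335, 0.087, 1.371, -0, 1.684, -0.103], TCP at [0.183, -0.519, 0.206] pointing down, gripper open.
Joint ranges: [-3.1, 3.1], [-0.76, 2.03], [0.27, 2.55], [-1.08, 4.22], [0.17, 2.65], [-2.57, 2.57]. Speed limits (rad/s): [2.79, 2.79, 3.14, 3.14, 3.14, 3.14].

### API

Orientations are given as [roll, pitch, yaw] about the fixed x, y, z axes, in that order (R = Rz(yaw) Ry(pitch) Rx(roll)).
In Python, from bench import robot, snapshot, camera_info, ticket gives the robot as it stands.
- The arm moves only by the shell command python3 -m creep 'ROWS'. ROWS is JSON, a list of rows, each an object with "slide": the shift along the tool's x, y, z in mm, a list of three; "roll": the turn about the tool's y in degrees; "grip": the closure, from 0 (fully open) to 1 (shut). In form: [{"slide": [x, y, z], "roll": roll, "grip": grip}, ...]. A call has 1 to 20 rows; each row is the pose to reach, as a shift and turn from the pose commanded when the call began, along the tool's axes at that moment; what a row does not reach only later rows make up. A row lasts 1/12 s, in which the tool goes at most 41.7 mm and 7.16 degrees, less where a joint would pass 70% of its speed; a pose out of reach is approached as far as the arm can. A call with a gripper value outside its range is refused whole. The fingers move at their own pace and stop on an object; the grip force is fixed at half the most. Time passes only in rows, so rows that repeat a pose let the fingers close. It gives the time, the measured TCP pose, the force and the opening at its end, in the units of the state.
- robot.get_obs(): the state, without advancing time (a new reading comes with each control period).
- snapshot(name): name is "side" or "top" or "wrist"; returns the picture (420x560x3 uint8, red, green, blue); there is no depth.
- camera_info(name): a dict with "fx", "fy", "cx", "cy" (pixels), "dist" ([k1, k2, p1, p2, k3] as OpenCV has them; the pictures are not rectified), "cam_to_world" (4x4, takes a point from camera to world coordinates). Camera axes: x right, y down, z forward; pixel columns grow to the right and rows downward; lengths in m; the calibration is good to about 2 mm. A picture is of the moment at which its call begins: read the wrist's pose just before it. camera_info takes no time and is no camera call; for the wrist camera it gives the pose at the moment of the call.
- ticket.close_job(): hands the job in, once; it reports no verdict.
The state is a dict: "time": time; "joint_positions": joint angles; "qvel": joint speeds; "joint_torque": joint torques, N m; "tool_pos": TCP position; "ee_rot": TCP orientation; "wrist_force": force on the tool from outside, world axes, zero at the start; "wrist_torque": the same for the moment, N m; "width": finger opening in m.
Only numpy, scipy, OpenCV 4.12 (cv2) and the standard library are available. Lean on these libraries where they do the work, as an engineer would, in place of code of your own. Each camera call takes 0.05 s, during which the arm holds its last target.

## Working session

There is one attempt and no reset: what is moved stays moved. The work goes in short steps, Python scripts to look and compute and a shell command to move; the robot and the scene stay as the last step left them, time stands still between calls to the robot, and variables do not carry over. Pictures are saved under pics/ and viewed, and the job is handed in when it is done.

```bash
mkdir -p pics; ls; python3 - <<'E'
from bench import robot,snapshot,camera_info
import cv2,numpy as np
o=robot.get_obs()
print({k:np.round(v,3).tolist() for k,v in o.items()})
for n in("side","top","wrist"):
    c=camera_info(n);print(n,c['fx'],c['fy'],c['cx'],c['cy'],c['dist']);print(np.round(c['cam_to_world'],3).tolist())
    cv2.imwrite(f"pics/{n}0.png",snapshot(n)[:,:,::-1])
E
```

```text
pics
{'time': 0.0, 'joint_positions': [-1.335, 0.088, 1.372, -0.0, 1.684, -0.103], 'qvel': [-0.001, -0.0, 0.002, 0.001, -0.0, -0.0], 'joint_torque': [-0.0, -34.018, -30.243, 0.072, 0.033, -0.0], 'tool_pos': [0.183, -0.518, 0.204], 'ee_rot': [-1.571, 0.002, -1.232], 'wrist_force': [-0.433, -0.872, 1.066], 'wrist_torque': [-0.013, 0.039, -0.023], 'width': 0.094}
side 526.8709778171462 526.8709778171462 267.95832696662006 201.96400981775264 [-0.12893452  0.          0.          0.          0.        ]
[[0.846, -0.306, 0.437, -0.17], [-0.533, -0.464, 0.708, -1.145], [-0.014, -0.832, -0.555, 0.971], [0.0, 0.0, 0.0, 1.0]]
top 379.50947211137134 379.50947211137134 280.64858074376207 206.669567947649 [-0.0862709  0.         0.         0.         0.       ]
[[0.008, -0.99, 0.14, 0.365], [-1.0, -0.006, 0.015, -0.024], [-0.014, -0.14, -0.99, 1.317], [0.0, 0.0, 0.0, 1.0]]
wrist 339.8773925519702 339.8773925519702 270.8510096780511 203.66831210888745 [0.00867445 0.         0.         0.         0.        ]
[[0.331, -0.911, -0.246, 0.253], [-0.944, -0.32, -0.085, -0.493], [-0.002, 0.261, -0.965, 0.383], [0.0, 0.0, 0.0, 1.0]]
```

View pics/side0.png

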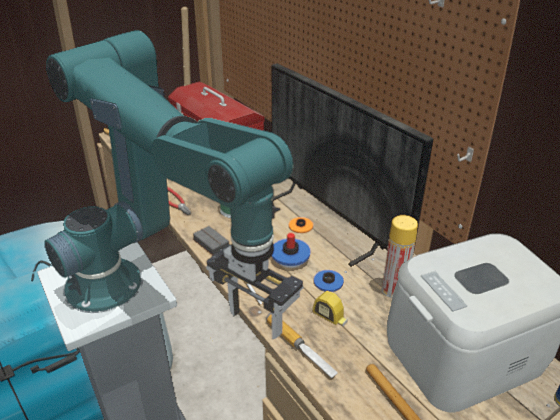

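View pics/top0.png

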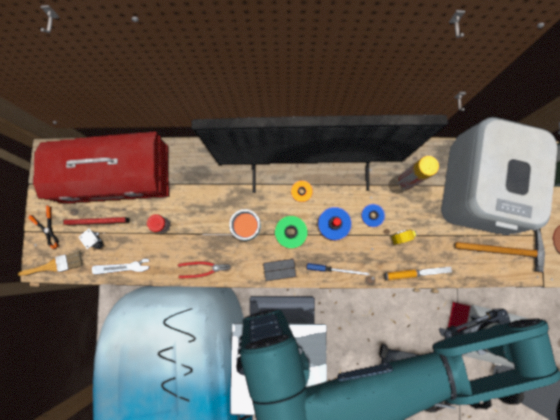

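View pics/wrist0.png

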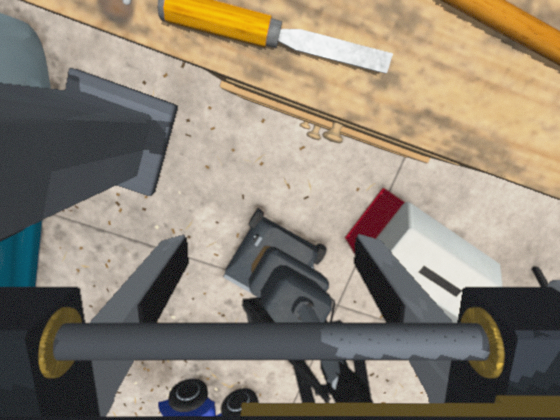

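```bash
cat > h.py <<'E'
from bench import robot,snapshot,camera_info
import cv2,numpy as np
def ray(c,u,v):
    K=np.array([[c['fx'],0,c['cx']],[0,c['fy'],c['cy']],[0,0,1]])
    p=cv2.undistortPoints(np.array([[[u,v]]],float),K,np.array(c['dist']))[0,0]
    T=np.array(c['cam_to_world']);return T[:3,3],T[:3,:3]@np.array([p[0],p[1],1])
def onz(c,u,v,z):
    o,d=ray(c,u,v);return o+d*(z-o[2])/d[2]
def tri(a,b):
    (o1,d1),(o2,d2)=a,b
    s=np.linalg.lstsq(np.stack([d1,-d2],1),o2-o1,rcond=None)[0]
    p,q=o1+s[0]*d1,o2+s[1]*d2;return (p+q)/2,np.linalg.norm(p-q)
def masks(im):
    h=cv2.cvtColor(im,cv2.COLOR_RGB2HSV);H,S,V=cv2.split(h)
    return dict(red=((H<6)|(H>174))&(S>170)&(V>70),blue=(H>102)&(H<125)&(S>130)&(V>60),green=(H>50)&(H<85)&(S>110)&(V>70),yellow=(H>20)&(H<33)&(S>170)&(V>120),orange=(H>=6)&(H<19)&(S>170)&(V>140))
def blobs(m,mn=30):
    n,l,s,c=cv2.connectedComponentsWithStats(m.astype(np.uint8))
    return [(c[i].round(1),s[i].tolist(),l==i) for i in range(1,n) if s[i][4]>=mn]
def fit(mask):
    cs,_=cv2.findContours(mask.astype(np.uint8),cv2.RETR_EXTERNAL,cv2.CHAIN_APPROX_NONE)
    return cv2.fitEllipse(max(cs,key=len))
E
python3 - <<'E'
from h import *
for n in("top","side"):
    im=cv2.imread(f"pics/{n}0.png")[:,:,::-1]; c=camera_info(n)
    for k,m in masks(im).items():
        for ce,s,_ in blobs(m):
            print(n,k,ce,s, onz(c,*ce,{'red':.086,'blue':.03}.get(k,.03)).round(3))
im=cv2.imread("pics/top0.png")
cv2.imwrite("pics/topc.png",cv2.resize(im[170:260,140:450],None,fx=2.5,fy=2.5,interpolation=cv2.INTER_CUBIC))
im=cv2.imread("pics/side0.png")
cv2.imwrite("pics/sidec.png",cv2.resize(im[180:340,160:440],None,fx=2.8,fy=2.8,interpolation=cv2.INTER_CUBIC))
E
```

```text
top red [ 97.9 166. ] [34, 131, 129, 70, 5588] [0.677 0.623 0.086]
top red [164.5 187.6] [155, 170, 13, 27, 54] [0.602 0.384 0.086]
top red [156.3 223.5] [150, 217, 14, 15, 124] [0.481 0.405 0.086]
top red [117.5 220. ] [113, 219, 10, 3, 30] [0.492 0.539 0.086]
top red [336.1 221.7] [332, 218, 9, 8, 52] [ 0.492 -0.186  0.086]
top red [ 70.1 221.9] [65, 221, 12, 3, 33] [0.483 0.706 0.086]
top red [458.4 313.7] [449, 303, 20, 24, 229] [ 0.196 -0.579  0.086]
top blue [372.6 215.2] [362, 205, 22, 21, 308] [ 0.52  -0.319  0.03 ]
top blue [334.1 223.5] [318, 208, 33, 32, 673] [ 0.491 -0.187  0.03 ]
top blue [315.9 266.9] [308, 264, 17, 6, 69] [ 0.344 -0.124  0.03 ]
top green [290.6 231.7] [275, 216, 32, 32, 674] [ 0.462 -0.039  0.03 ]
top yellow [422.  168.8] [418, 159, 14, 18, 59] [ 0.685 -0.498  0.03 ]
top yellow [404.1 236.6] [394, 230, 21, 14, 183] [ 0.448 -0.426  0.03 ]
top orange [301.5 190.6] [297, 186, 10, 10, 34] [ 0.604 -0.076  0.03 ]
top orange [ 47.9 211.5] [46, 206, 4, 12, 33] [0.525 0.828 0.03 ]
top orange [ 32.5 219.1] [29, 216, 8, 8, 35] [0.497 0.886 0.03 ]
top orange [495.7 249. ] [456, 243, 81, 13, 429] [ 0.405 -0.747  0.03 ]
side red [250.  120.8] [230, 113, 34, 17, 203] [0.775 0.511 0.086]
side red [290.7 239.9] [287, 234, 8, 14, 71] [ 0.478 -0.209  0.086]
side blue [290.5 253.5] [272, 240, 38, 25, 564] [ 0.484 -0.201  0.03 ]
side blue [328.1 281.4] [314, 271, 29, 20, 336] [ 0.501 -0.35   0.03 ]
side yellow [394.2 234.5] [390, 227, 11, 17, 54] [ 0.789 -0.297  0.03 ]
side yellow [338.  313.2] [332, 302, 11, 22, 75] [ 0.451 -0.456  0.03 ]
side orange [300.4 225.7] [289, 218, 24, 15, 211] [ 0.583 -0.108  0.03 ]
```

View pics/topc.png

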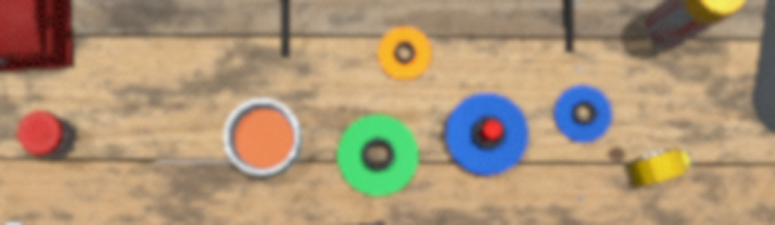

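View pics/sidec.png

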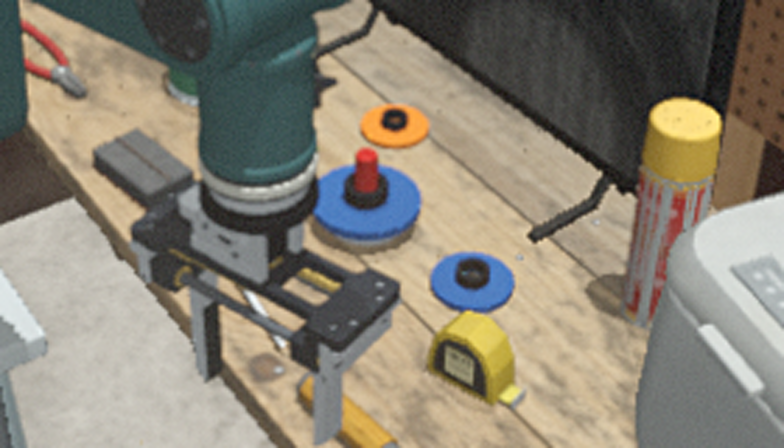

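```bash
python3 - <<'E'
from h import *
P={}
for n,xs in(("top",(300,350)),("side",(270,312))):
    im=cv2.imread(f"pics/{n}0.png")[:,:,::-1]; c=camera_info(n)
    m=masks(im)
    for k in("red","blue"):
        b=[q for q in blobs(m[k]) if xs[0]<q[0][0]<xs[1] and q[0][1]<260 and q[0][1]>200][0]
        if k=="blue":
            e=fit(b[2]);print(n,e,onz(c,*e[0],.030).round(4))
        else:
            P[n]=ray(c,*b[0]); print(n,'red',b[0],onz(c,*b[0],.08).round(4))
print("knob tri",tri(P['top'],P['side']))
im=cv2.imread("pics/top0.png")[:,:,::-1];c=camera_info("top")
h=cv2.cvtColor(im,cv2.COLOR_RGB2HSV)
w=np.zeros(h.shape[:2],bool);w[200:250,222:268]=((h[:,:,1]<70)&(h[:,:,2]>100))[200:250,222:268]
b=max(blobs(w),key=lambda q:q[1][4]);e=fit(b[2]);print("rim",b[1],e,onz(c,*e[0],.07).round(4))
d=onz(c,e[0][0]-e[1][0]/2,e[0][1],.07)-onz(c,e[0][0]+e[1][0]/2,e[0][1],.07);print(d)
w=np.zeros(h.shape[:2],bool);w[205:245,228:262]=((h[:,:,0]<15)&(h[:,:,1]>110))[205:245,228:262]
b=max(blobs(w),key=lambda q:q[1][4]);e=fit(b[2]);print("inside",e,onz(c,*e[0],.035).round(4),onz(c,*e[0],.07).round(4))
T=np.array(camera_info("wrist")['cam_to_world']);o=robot.get_obs();print(o['tool_pos'],o['ee_rot'])
E
```

```text
top red [336.1 221.7] [ 0.4923 -0.187   0.08  ]
top ((334.2188415527344, 223.29092407226562), (30.73013687133789, 31.280637741088867), 86.48577117919922) [ 0.4919 -0.1871  0.03  ]
side red [290.7 239.9] [ 0.4827 -0.2024  0.08  ]
side ((290.4090270996094, 251.90635681152344), (24.45071029663086, 35.63898849487305), 90.92726135253906) [ 0.4876 -0.1946  0.03  ]
knob tri (array([ 0.49307489, -0.18841534,  0.06661583]), np.float64(0.001234592430200013))
rim [222, 208, 40, 34, 451] ((243.47500610351562, 225.061279296875), (31.803647994995117, 37.82023239135742), 62.70458221435547) [0.48   0.1176 0.07  ]
[-0.00083787  0.10546843  0.        ]
inside ((244.87130737304688, 224.69924926757812), (22.14775848388672, 22.671142578125), 11.81080150604248) [0.4845 0.1168 0.035 ] [0.4813 0.113  0.07  ]
[ 0.18268259 -0.51832167  0.20459708] [-1.57062766  0.00166628 -1.23195481]
```

Look-alikes (top image): large blue lid with the red knob at (334,223); small blue ring at (372,215); green lid at (291,232); orange ring at (302,191). I choose (334,223): it is the larger of the two blue ones, and the red knob is in it. The crops confirm this. The open tin is at (244,225). Next is a hover over the knob.

```bash
python3 -m creep '[{"slide":[-20,0,38],"roll":0,"grip":0},{"slide":[-38,0,73],"roll":0,"grip":0},{"slide":[-56,0,108],"roll":0,"grip":0},{"slide":[-75,0,144],"roll":0,"grip":0},{"slide":[-93,0,179],"roll":0,"grip":0},{"slide":[-111,0,214],"roll":0,"grip":0},{"slide":[-130,0,250],"roll":0,"grip":0},{"slide":[-148,0,285],"roll":0,"grip":0},{"slide":[-166,0,320],"roll":0,"grip":0},{"slide":[-185,0,355],"roll":0,"grip":0},{"slide":[-200,0,385],"roll":0,"grip":0},{"slide":[-209,0,402],"roll":0,"grip":0},{"slide":[-209,0,402],"roll":0,"grip":0},{"slide":[-209,0,402],"roll":0,"grip":0},{"slide":[-209,0,402],"roll":0,"grip":0}]'
python3 - <<'E'
from h import *
o=robot.get_obs();print(o['tool_pos'],o['ee_rot'],o['wrist_force'],o['time'])
c=camera_info("wrist");im=snapshot("wrist");cv2.imwrite("pics/w1.png",im[:,:,::-1]);np.save("c1.npy",c,allow_pickle=True)
m=masks(im)
for k in("red","blue"):
    for ce,s,mm in blobs(m[k],100):print(k,ce,s,fit(mm),onz(c,*ce,.08).round(4))
E
```

```text
time: 1.4
tool_pos: [0.4919, -0.1885, 0.2051]
ee_rot: [-1.572, 0.0, -1.232]
wrist_force: [-0.1, 0.4, 0.4]
width: 0.0939
[ 0.49192622 -0.18849141  0.20513808] [-1.57189451e+00  1.12557507e-05 -1.23232151e+00] [-0.14047411  0.39909931  0.35836281] 1.4
red [270.4 191.7] [257, 174, 27, 35, 711] ((270.3800048828125, 191.80929565429688), (24.680269241333008, 34.93081283569336), 178.25497436523438) [ 0.4953 -0.1856  0.08  ]
blue [270.4 180.3] [219, 130, 104, 103, 6856] ((270.4486083984375, 181.4143524169922), (101.6919174194336, 103.52857208251953), 105.69149017333984) [ 0.5053 -0.1821  0.08  ]
blue [392.  191.8] [358, 159, 71, 68, 3093] ((392.7176208496094, 192.52615356445312), (65.77910614013672, 71.75186920166016), 60.88419723510742) [ 0.532  -0.2908  0.08  ]
blue [191.6 282.4] [177, 271, 30, 24, 396] ((191.7020263671875, 282.4512023925781), (17.340015411376953, 29.037750244140625), 110.83612060546875) [ 0.3829 -0.1426  0.08  ]
```

View pics/w1.png

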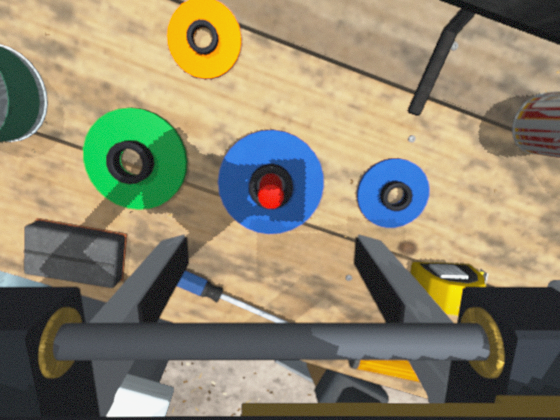

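The wrist view shows the knob at (270,192) inside the large blue lid at (270,181). The small blue ring is at (393,192).

```bash
python3 - <<'E'
from h import *
c=camera_info("wrist")
print(onz(c,270.4,196.5,.086),onz(c,270.4,181.4,.030),c['cam_to_world'][:3,3] if hasattr(c['cam_to_world'],'shape') else '')
R=c['fx']*.0565
im=cv2.imread("pics/w1.png");cv2.imwrite("pics/w1c.png",cv2.resize(im[120:240,200:340],None,fx=4,fy=4,interpolation=cv2.INTER_CUBIC))
E
```

```text
[ 0.49226005 -0.18703821  0.086     ] [ 0.4946708 -0.1861375  0.03     ] [ 0.56219113 -0.16292476  0.38380075]
```

View pics/w1c.png

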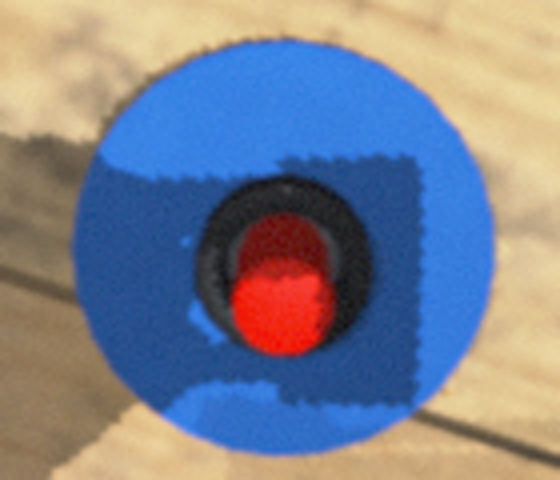

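```bash
python3 -m creep '[{"slide":[-1,30,1],"roll":0,"grip":0},{"slide":[-1,60,1],"roll":0,"grip":0},{"slide":[-1,90,1],"roll":0,"grip":0},{"slide":[-1,115,1],"roll":0,"grip":0},{"slide":[-1,130,1],"roll":0,"grip":0},{"slide":[-1,138,1],"roll":0,"grip":0},{"slide":[-1,138,1],"roll":0,"grip":0},{"slide":[-1,138,1],"roll":0,"grip":0}]'
python3 - <<'E'
from h import *
cv2.imwrite("pics/s2.png",cv2.resize(snapshot("side")[190:300,220:360,::-1],None,fx=4,fy=4))
E
```

```text
time: 2.12
tool_pos: [0.493, -0.1877, 0.0681]
ee_rot: [-1.57, -0.001, -1.233]
wrist_force: [0.3, -0.8, -0.2]
width: 0.094
```

View pics/s2.png

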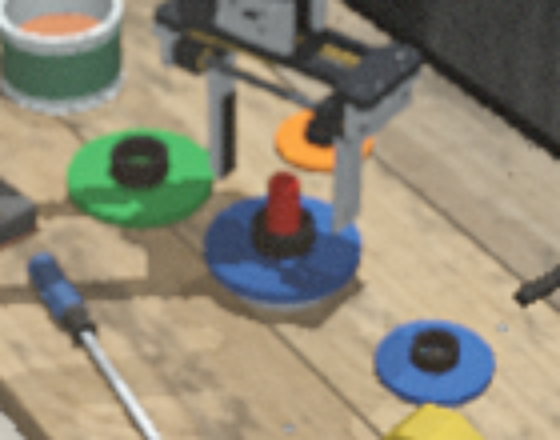

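The side view shows the knob at crop pixel (285,205) between the fingers, with the tips above the collar. Next I close and lift a little.

```bash
python3 -m creep '[{"slide":[0,0,0],"roll":0,"grip":0.5},{"slide":[0,0,0],"roll":0,"grip":0.7},{"slide":[0,0,0],"roll":0,"grip":1},{"slide":[0,0,0],"roll":0,"grip":1},{"slide":[0,0,0],"roll":0,"grip":1},{"slide":[0,0,0],"roll":0,"grip":1},{"slide":[0,0,0],"roll":0,"grip":1},{"slide":[0,0,0],"roll":0,"grip":1},{"slide":[0,0,0],"roll":0,"grip":1},{"slide":[0,0,0],"roll":0,"grip":1}]'
python3 -m creep '[{"slide":[0,-2,0],"roll":0,"grip":1},{"slide":[0,-4,0],"roll":0,"grip":1},{"slide":[0,-8,0],"roll":0,"grip":1},{"slide":[0,-14,0],"roll":0,"grip":1},{"slide":[0,-20,0],"roll":0,"grip":1},{"slide":[0,-20,0],"roll":0,"grip":1},{"slide":[0,-20,0],"roll":0,"grip":1}]'
python3 - <<'E'
from h import *
cv2.imwrite("pics/s3.png",cv2.resize(snapshot("side")[190:300,220:360,::-1],None,fx=4,fy=4))
E
```

```text
time: 3.0
tool_pos: [0.4931, -0.1867, 0.0674]
ee_rot: [-1.571, 0.0, -1.232]
wrist_force: [-0.3, -0.0, 0.7]
width: 0.0306
time: 3.58
tool_pos: [0.4935, -0.187, 0.0883]
ee_rot: [-1.57, -0.001, -1.232]
wrist_force: [-0.9, 0.3, -4.2]
width: 0.0233
```

View pics/s3.png

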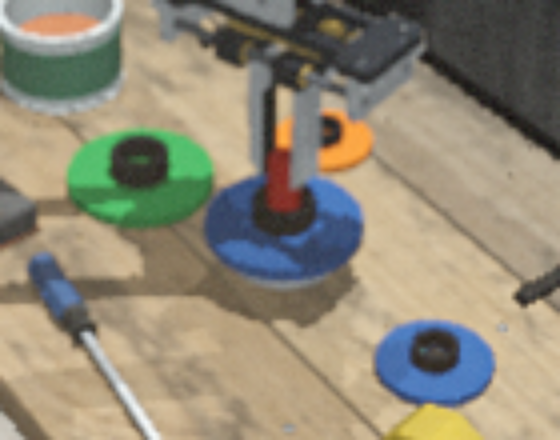

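Both lids hang from the knob, at about 4.2 N. I raise them and move beside the tin so the wrist camera can measure it.

```bash
python3 -m creep '[{"slide":[0,-10,0],"roll":0,"grip":1},{"slide":[0,-25,0],"roll":0,"grip":1},{"slide":[0,-45,0],"roll":0,"grip":1},{"slide":[0,-65,0],"roll":0,"grip":1},{"slide":[-8,-82,0],"roll":0,"grip":1},{"slide":[-24,-95,0],"roll":0,"grip":1},{"slide":[-45,-95,0],"roll":0,"grip":1},{"slide":[-70,-95,0],"roll":0,"grip":1},{"slide":[-95,-95,0],"roll":0,"grip":1},{"slide":[-120,-95,0],"roll":0,"grip":1},{"slide":[-145,-95,0],"roll":0,"grip":1},{"slide":[-170,-95,0],"roll":0,"grip":1},{"slide":[-195,-95,0],"roll":0,"grip":1},{"slide":[-215,-95,0],"roll":0,"grip":1},{"slide":[-232,-95,0],"roll":0,"grip":1},{"slide":[-244,-95,0],"roll":0,"grip":1},{"slide":[-250,-95,0],"roll":0,"grip":1},{"slide":[-250,-95,0],"roll":0,"grip":1},{"slide":[-250,-95,0],"roll":0,"grip":1},{"slide":[-250,-95,0],"roll":0,"grip":1}]'
python3 - <<'E'
from h import *
o=robot.get_obs();print(o['tool_pos'],o['ee_rot'],o['wrist_force'],o['time'])
im=snapshot("wrist");cv2.imwrite("pics/w4.png",im[:,:,::-1]);
cv2.imwrite("pics/t4.png",snapshot("top")[:,:,::-1]);cv2.imwrite("pics/s4.png",snapshot("side")[:,:,::-1])
E
```

```text
time: 5.3
tool_pos: [0.4103, 0.0484, 0.1826]
ee_rot: [-1.571, -0.001, -1.233]
wrist_force: [-0.8, 0.0, -3.2]
width: 0.0235
[0.41026292 0.04840037 0.18262601] [-1.57069373e+00 -7.12394239e-04 -1.23271738e+00] [-0.83766573  0.01526611 -3.16852117] 5.3
```

View pics/w4.png

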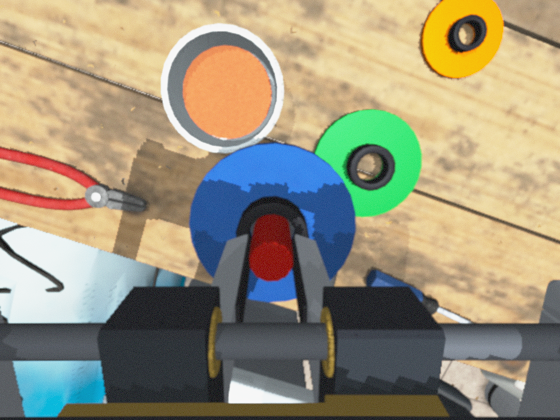

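View pics/s4.png

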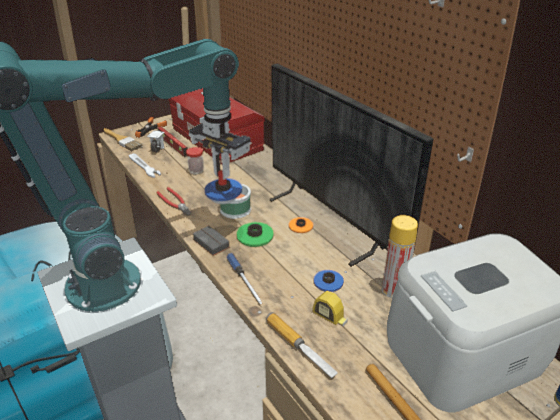

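```bash
python3 - <<'E'
from h import *
im=cv2.imread("pics/w4.png")[:,:,::-1];c=camera_info("wrist")
h=cv2.cvtColor(im,cv2.COLOR_RGB2HSV)
w=np.zeros(h.shape[:2],bool);w[15:158,150:295]=((h[:,:,1]<60)&(h[:,:,2]>170))[15:158,150:295]
b=max(blobs(w),key=lambda q:q[1][4]);print(b[1])
cs,_=cv2.findContours(b[2].astype(np.uint8),cv2.RETR_LIST,cv2.CHAIN_APPROX_NONE)
out=im[:,:,::-1].copy()
for q in sorted(cs,key=len)[-2:]:
    e=cv2.fitEllipse(q);print(len(q),e)
# world coords of outer contour pts, circle fit via minEnclosing + lsq
def circ(P):
    A=np.c_[2*P,np.ones(len(P))];s=np.linalg.lstsq(A,(P**2).sum(1),rcond=None)[0]
    return s[:2],np.sqrt(s[2]+s[:2]@s[:2])
for q in sorted(cs,key=len)[-2:]:
    q=q[(q[:,0,1]<140)]
    P=np.array([onz(c,*p[0],.07)[:2] for p in q]);print(circ(P))
m=((h[:,:,0]<15)&(h[:,:,1]>110)&(h[:,:,2]>120));m[:,:160]=0;m[:,290:]=0;m[150:]=0
b=max(blobs(m),key=lambda q:q[1][4])
q=max(cv2.findContours(b[2].astype(np.uint8),cv2.RETR_EXTERNAL,cv2.CHAIN_APPROX_NONE)[0],key=len)
for z in(.028,.038):
  P=np.array([onz(c,*p[0],z)[:2] for p in q]);print('disc',z,circ(P))
print(c['cam_to_world'][:3,3])
m=masks(im)
for ce,s,mm in blobs(m['red'],300):print('red',ce,s)
b=max(blobs(m['blue'],100),key=lambda q:q[1][4]);print(b[1],fit(b[2]))
E
```

```text
[160, 23, 125, 130, 2961]
368 ((221.7870635986328, 87.64737701416016), (123.12156677246094, 129.69325256347656), 160.49742126464844)
422 ((221.20443725585938, 87.71112060546875), (109.2012939453125, 114.7128677368164), 174.83030700683594)
(array([0.4825098, 0.1168789]), np.float64(0.0501589613599902))
(array([0.48383418, 0.1179613 ]), np.float64(0.04382125870174913))
disc 0.028 (array([0.48285656, 0.11853673]), np.float64(0.04073082425254698))
disc 0.038 (array([0.48278707, 0.11720794]), np.float64(0.03950751600876078))
[0.48054276 0.0742937  0.36095635]
red [ 41.2 161.8] [0, 148, 81, 29, 452]
red [ 38.  197.6] [0, 188, 77, 21, 311]
red [270.9 247.8] [249, 214, 44, 66, 2337]
[190, 142, 165, 137, 12101] ((272.1438903808594, 215.24166870117188), (143.7220916748047, 158.42462158203125), 91.73140716552734)
```

```bash
python3 - <<'E'
from h import *
c=camera_info("wrist");o=robot.get_obs()
for z in(.196,.198,.200):print(z,onz(c,271.5,261,z)-o['tool_pos'])
for z in(.140,.144):print('plate',z,onz(c,272.3,222,z)-o['tool_pos'])
im=cv2.imread("pics/w4.png");cv2.imwrite("pics/w4c.png",cv2.resize(im[130:310,180:370],None,fx=3,fy=3,interpolation=cv2.INTER_CUBIC))
im=cv2.imread("pics/s4.png");cv2.imwrite("pics/s4c.png",cv2.resize(im[120:230,160:300],None,fx=5,fy=5,interpolation=cv2.INTER_CUBIC))
E
```

```text
0.196 [-0.00115695  0.00048163  0.01360517]
0.198 [-0.00029023  0.00079001  0.01560517]
0.2 [0.0005765  0.00109839 0.01760517]
plate 0.14 [ 0.00204803  0.00089073 -0.04239483]
plate 0.144 [ 0.00328414  0.00134377 -0.03839483]
```

View pics/w4c.png

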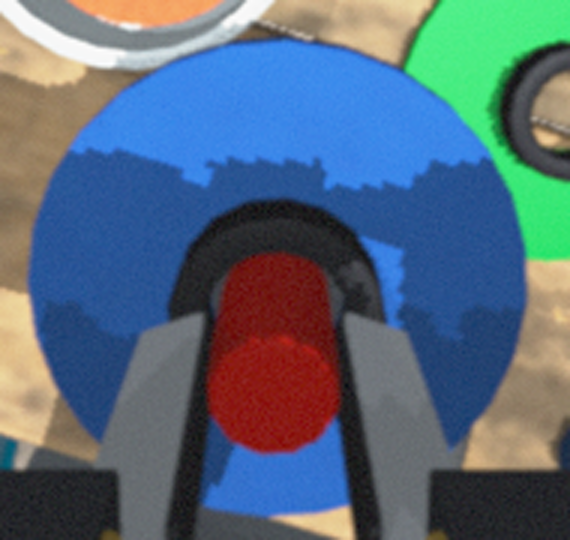

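View pics/s4c.png

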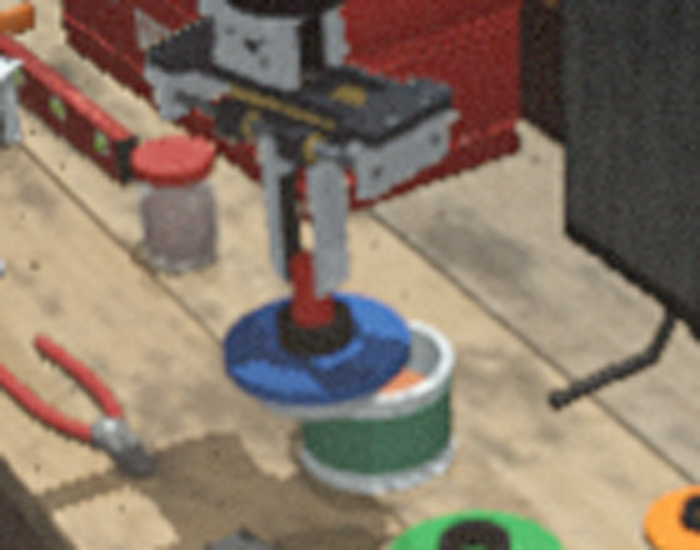

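The wrist view puts the tin rim centre at (222,88) and the knob top at (271,261). The knob top is within 1 mm of the TCP, and the dust lid is about 2.5 mm off within its play. I move over the tin.

```bash
python3 -m creep '[{"slide":[-4,0,10],"roll":0,"grip":1},{"slide":[-13,0,29],"roll":0,"grip":1},{"slide":[-22,0,49],"roll":0,"grip":1},{"slide":[-31,0,69],"roll":0,"grip":1},{"slide":[-37,0,83],"roll":0,"grip":1},{"slide":[-41,0,91],"roll":0,"grip":1},{"slide":[-41,0,91],"roll":0,"grip":1},{"slide":[-41,0,91],"roll":0,"grip":1},{"slide":[-41,0,91],"roll":0,"grip":1},{"slide":[-41,0,91],"roll":0,"grip":1}]'
python3 -m creep '[{"slide":[0,8,0],"roll":0,"grip":1},{"slide":[0,18,0],"roll":0,"grip":1},{"slide":[0,26,0],"roll":0,"grip":1},{"slide":[0,30,0],"roll":0,"grip":1},{"slide":[0,30,0],"roll":0,"grip":1},{"slide":[0,30,0],"roll":0,"grip":1},{"slide":[0,30,0],"roll":0,"grip":1}]'
python3 - <<'E'
from h import *
cv2.imwrite("pics/s5.png",cv2.resize(snapshot("side")[130:230,180:300,::-1],None,fx=6,fy=6,interpolation=cv2.INTER_CUBIC))
cv2.imwrite("pics/w5.png",snapshot("wrist")[:,:,::-1])
E
```

```text
time: 6.28
tool_pos: [0.4818, 0.1174, 0.1825]
ee_rot: [-1.571, -0.0, -1.233]
wrist_force: [-0.4, -0.1, -3.6]
width: 0.0233
time: 6.87
tool_pos: [0.4824, 0.118, 0.1527]
ee_rot: [-1.57, -0.0, -1.232]
wrist_force: [0.7, 0.1, -2.9]
width: 0.023
```

View pics/s5.png

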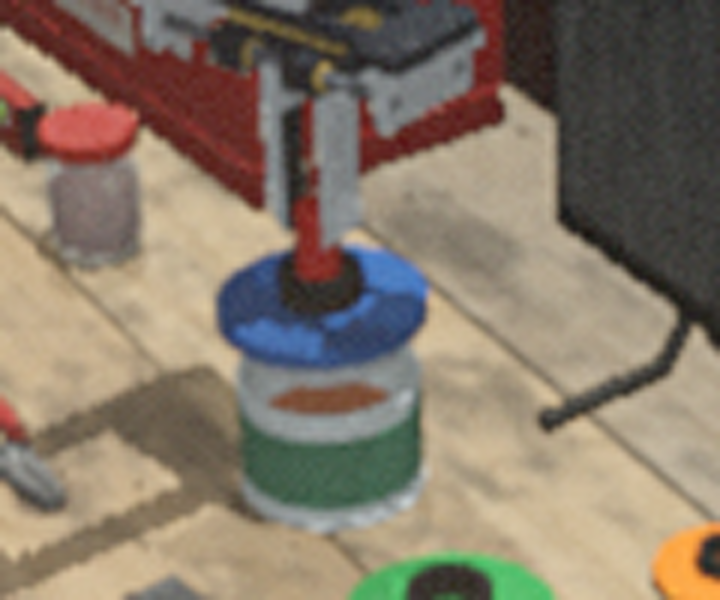

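View pics/w5.png

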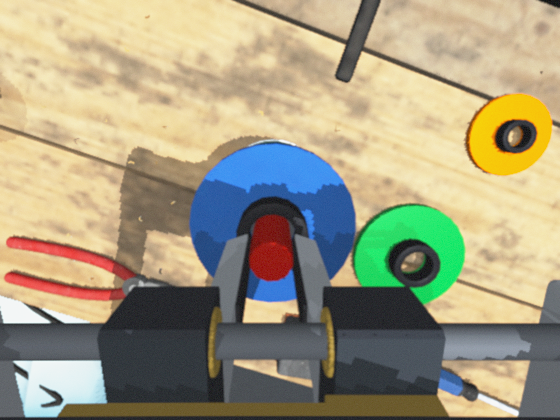

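The side and wrist views show the pair centred over the tin, with the lid at crop pixel (322,305) and the rim right below it. I lower slowly and watch the force.

```bash
python3 -m creep '[{"slide":[0,3,0],"roll":0,"grip":1},{"slide":[0,6,0],"roll":0,"grip":1},{"slide":[0,9,0],"roll":0,"grip":1},{"slide":[0,12,0],"roll":0,"grip":1},{"slide":[0,12,0],"roll":0,"grip":1}]'
python3 -m creep '[{"slide":[0,1,0],"roll":0,"grip":1},{"slide":[0,2,0],"roll":0,"grip":1},{"slide":[0,3,0],"roll":0,"grip":1},{"slide":[0,4,0],"roll":0,"grip":1},{"slide":[0,4,0],"roll":0,"grip":1}]'
python3 -m creep '[{"slide":[0,1,0],"roll":0,"grip":1},{"slide":[0,2,0],"roll":0,"grip":1},{"slide":[0,3,0],"roll":0,"grip":1},{"slide":[0,4,0],"roll":0,"grip":1},{"slide":[0,4,0],"roll":0,"grip":1}]'
```

```text
time: 7.38
tool_pos: [0.4816, 0.1179, 0.1394]
ee_rot: [-1.573, 0.0, -1.232]
wrist_force: [0.2, 0.5, -3.2]
width: 0.0235
time: 7.8
tool_pos: [0.4821, 0.118, 0.1363]
ee_rot: [-1.571, -0.0, -1.232]
wrist_force: [0.2, 0.8, -2.7]
width: 0.0231
time: 8.22
tool_pos: [0.482, 0.1179, 0.1322]
ee_rot: [-1.571, 0.0, -1.232]
wrist_force: [-0.0, 0.8, -3.4]
width: 0.0233
```

```bash
python3 -m creep '[{"slide":[0,1.5,0],"roll":0,"grip":1},{"slide":[0,3,0],"roll":0,"grip":1},{"slide":[0,4.5,0],"roll":0,"grip":1},{"slide":[0,6,0],"roll":0,"grip":1},{"slide":[0,7.5,0],"roll":0,"grip":1},{"slide":[0,7.5,0],"roll":0,"grip":1}]'
python3 -m creep '[{"slide":[0,1.5,0],"roll":0,"grip":1},{"slide":[0,3,0],"roll":0,"grip":1},{"slide":[0,4.5,0],"roll":0,"grip":1},{"slide":[0,6,0],"roll":0,"grip":1},{"slide":[0,7,0],"roll":0,"grip":1},{"slide":[0,7,0],"roll":0,"grip":1}]'
python3 - <<'E'
from h import *
cv2.imwrite("pics/s6.png",cv2.resize(snapshot("side")[130:230,180:300,::-1],None,fx=6,fy=6,interpolation=cv2.INTER_CUBIC))
cv2.imwrite("pics/w6.png",snapshot("wrist")[:,:,::-1])
print(robot.get_obs()['wrist_force'])
E
```

```text
time: 8.72
tool_pos: [0.4819, 0.1179, 0.1244]
ee_rot: [-1.572, 0.0, -1.232]
wrist_force: [-0.9, 0.5, -3.4]
width: 0.0235
time: 9.22
tool_pos: [0.482, 0.1179, 0.1176]
ee_rot: [-1.571, 0.0, -1.232]
wrist_force: [-0.5, -0.5, -4.1]
width: 0.0232
[-0.42715356  0.82382121 -3.9703175 ]
```

View pics/s6.png

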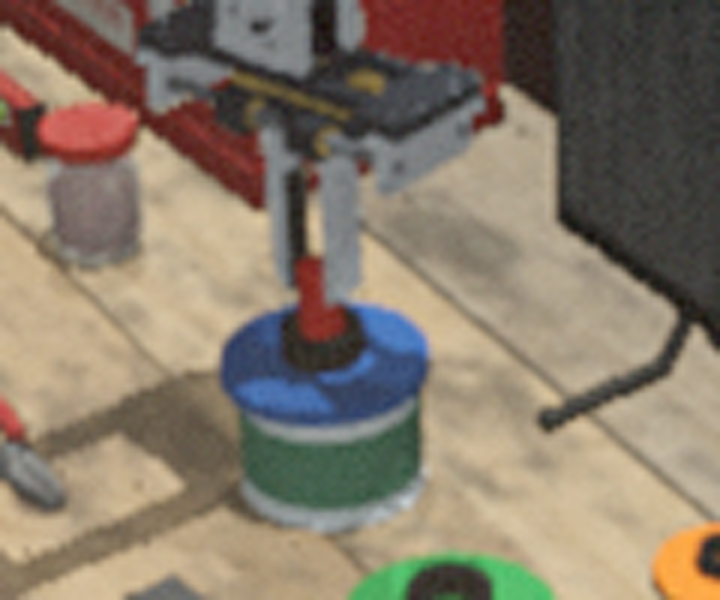

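View pics/w6.png

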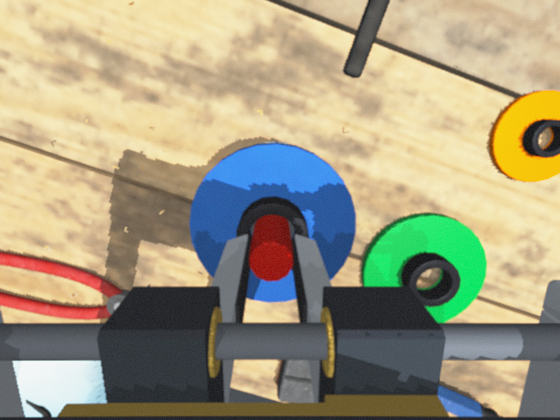

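```bash
for i in 1 ; do :; done; python3 -m creep '[{"slide":[0,1,0],"roll":0,"grip":1},{"slide":[0,2,0],"roll":0,"grip":1},{"slide":[0,3,0],"roll":0,"grip":1},{"slide":[0,4,0],"roll":0,"grip":1},{"slide":[0,4,0],"roll":0,"grip":1},{"slide":[0,4,0],"roll":0,"grip":1}]'
python3 -m creep '[{"slide":[0,1,0],"roll":0,"grip":1},{"slide":[0,2,0],"roll":0,"grip":1},{"slide":[0,3,0],"roll":0,"grip":1},{"slide":[0,4,0],"roll":0,"grip":1},{"slide":[0,4,0],"roll":0,"grip":1},{"slide":[0,4,0],"roll":0,"grip":1}]'
```

```text
time: 9.82
tool_pos: [0.4821, 0.1179, 0.1138]
ee_rot: [-1.571, -0.0, -1.232]
wrist_force: [0.1, 0.0, -3.5]
width: 0.0233
time: 10.32
tool_pos: [0.4824, 0.118, 0.1102]
ee_rot: [-1.57, -0.0, -1.232]
wrist_force: [-0.0, 0.1, -1.9]
width: 0.0231
```

The load dropped to about 1.9 N, so the dust lid is on the rim. I continue in 1 mm steps.

```bash
python3 -m creep '[{"slide":[0,0.5,0],"roll":0,"grip":1},{"slide":[0,1,0],"roll":0,"grip":1},{"slide":[0,1.5,0],"roll":0,"grip":1},{"slide":[0,2,0],"roll":0,"grip":1},{"slide":[0,2,0],"roll":0,"grip":1},{"slide":[0,2,0],"roll":0,"grip":1}]'; python3 -m creep '[{"slide":[0,0.5,0],"roll":0,"grip":1},{"slide":[0,1,0],"roll":0,"grip":1},{"slide":[0,1,0],"roll":0,"grip":1},{"slide":[0,1,0],"roll":0,"grip":1}]'
```

```text
time: 10.82
tool_pos: [0.4822, 0.118, 0.1079]
ee_rot: [-1.571, -0.0, -1.232]
wrist_force: [0.4, 0.8, -1.5]
width: 0.0229
time: 11.15
tool_pos: [0.4822, 0.1179, 0.1069]
ee_rot: [-1.571, -0.0, -1.232]
wrist_force: [-0.5, 0.1, -1.8]
width: 0.0235
```

```bash
python3 -m creep '[{"slide":[0,0.5,0],"roll":0,"grip":1},{"slide":[0,1,0],"roll":0,"grip":1},{"slide":[0,1,0],"roll":0,"grip":1},{"slide":[0,1,0],"roll":0,"grip":1}]'
```

```text
time: 11.48
tool_pos: [0.4823, 0.1179, 0.1061]
ee_rot: [-1.57, -0.0, -1.232]
wrist_force: [0.2, -0.4, -1.3]
width: 0.0235
```

```bash
python3 -m creep '[{"slide":[0,0.5,0],"roll":0,"grip":1},{"slide":[0,1,0],"roll":0,"grip":1},{"slide":[0,1,0],"roll":0,"grip":1},{"slide":[0,1,0],"roll":0,"grip":1}]'
```

```text
time: 11.82
tool_pos: [0.4827, 0.1178, 0.106]
ee_rot: [-1.569, -0.001, -1.232]
wrist_force: [-0.2, -1.6, 4.6]
width: 0.0233
```

```bash
python3 -m creep '[{"slide":[0,0.5,0],"roll":0,"grip":1},{"slide":[0,1,0],"roll":0,"grip":1},{"slide":[0,1,0],"roll":0,"grip":1},{"slide":[0,1,0],"roll":0,"grip":1}]'
```

```text
time: 12.15
tool_pos: [0.4828, 0.1177, 0.1059]
ee_rot: [-1.569, -0.001, -1.232]
wrist_force: [-2.2, -1.6, 8.5]
width: 0.0231
```

```bash
python3 -m creep '[{"slide":[0,0.5,0],"roll":0,"grip":1},{"slide":[0,1,0],"roll":0,"grip":1},{"slide":[0,1,0],"roll":0,"grip":1},{"slide":[0,1,0],"roll":0,"grip":1}]'
```

```text
time: 12.48
tool_pos: [0.4829, 0.1177, 0.1058]
ee_rot: [-1.568, -0.001, -1.232]
wrist_force: [-3.1, -2.2, 11.4]
width: 0.0232
```

Firm contact: the TCP has stopped at 0.106 m and the force has turned to +11 N. I back off most of the push, then open.

```bash
python3 -m creep '[{"slide":[0,-1,0],"roll":0,"grip":1},{"slide":[0,-2,0],"roll":0,"grip":1},{"slide":[0,-2.5,0],"roll":0,"grip":1},{"slide":[0,-2.5,0],"roll":0,"grip":1}]'
```

```text
time: 12.82
tool_pos: [0.4826, 0.1178, 0.106]
ee_rot: [-1.57, -0.001, -1.232]
wrist_force: [-1.3, -1.6, 5.5]
width: 0.0229
```

```bash
python3 -m creep '[{"slide":[0,-0.5,0],"roll":0,"grip":1},{"slide":[0,-1,0],"roll":0,"grip":1},{"slide":[0,-1,0],"roll":0,"grip":1}]'; python3 -m creep '[{"slide":[0,0,0],"roll":0,"grip":0.7},{"slide":[0,0,0],"roll":0,"grip":0.5},{"slide":[0,0,0],"roll":0,"grip":0.2},{"slide":[0,0,0],"roll":0,"grip":0},{"slide":[0,0,0],"roll":0,"grip":0},{"slide":[0,0,0],"roll":0,"grip":0},{"slide":[0,0,0],"roll":0,"grip":0},{"slide":[0,0,0],"roll":0,"grip":0},{"slide":[0,0,0],"roll":0,"grip":0},{"slide":[0,0,0],"roll":0,"grip":0},{"slide":[0,0,0],"roll":0,"grip":0},{"slide":[0,0,0],"roll":0,"grip":0}]'
python3 - <<'E'
from h import *
cv2.imwrite("pics/s7.png",cv2.resize(snapshot("side")[130:230,180:300,::-1],None,fx=6,fy=6,interpolation=cv2.INTER_CUBIC))
cv2.imwrite("pics/w7.png",snapshot("wrist")[:,:,::-1])
E
```

```text
time: 13.07
tool_pos: [0.4823, 0.1179, 0.1061]
ee_rot: [-1.571, -0.0, -1.232]
wrist_force: [0.8, -0.3, 2.6]
width: 0.0234
time: 14.07
tool_pos: [0.4822, 0.118, 0.1065]
ee_rot: [-1.571, -0.0, -1.232]
wrist_force: [0.2, -0.1, 0.1]
width: 0.0936
```

View pics/s7.png

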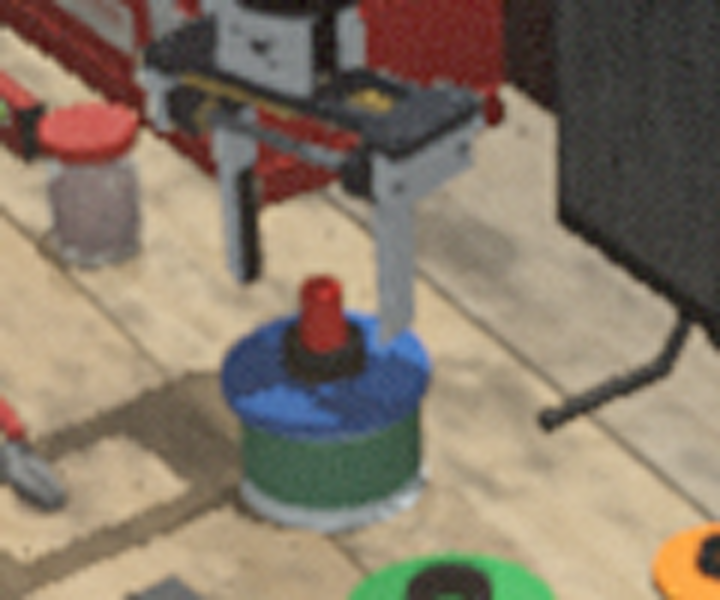

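View pics/w7.png

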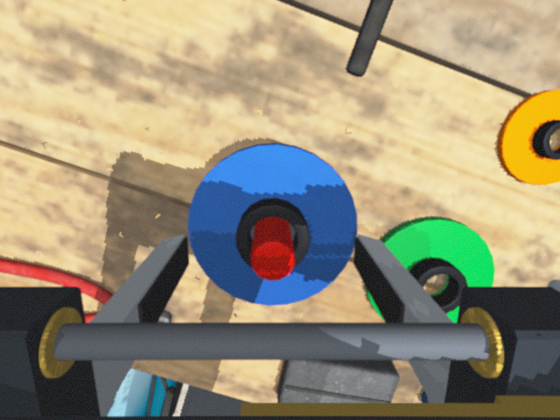

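```bash
python3 - <<'E'
from h import *
im=cv2.imread("pics/w7.png");c=camera_info("wrist");o=robot.get_obs();print(o['tool_pos'])
R=np.array(c['cam_to_world'])
y=o['ee_rot'][2];ax=np.array([np.cos(y),np.sin(y)]);az=np.array([-np.sin(y),np.cos(y)])
def rel(p):d=(p-o['tool_pos'])[:2];return (d@ax*1e3).round(2),(d@az*1e3).round(2)
rgb=im[:,:,::-1];h=cv2.cvtColor(rgb,cv2.COLOR_RGB2HSV)
m=masks(rgb)['blue'];m[:,:185]=0;m[:,362:]=0;m[310:]=0
b=max(blobs(m),key=lambda q:q[1][4]);hull=cv2.convexHull(max(cv2.findContours(b[2].astype(np.uint8),cv2.RETR_EXTERNAL,cv2.CHAIN_APPROX_NONE)[0],key=len))
def circ(P):
    A=np.c_[2*P,np.ones(len(P))];s=np.linalg.lstsq(A,(P**2).sum(1),rcond=None)[0];return s[:2],np.sqrt(s[2]+s[:2]@s[:2])
cc,r=circ(np.array([onz(c,*p[0],.072)[:2] for p in hull]));print('plate',cc,r,rel(np.r_[cc,0]))
rm=masks(rgb)['red'];b=max([q for q in blobs(rm,200) if 240<q[0][0]<300],key=lambda q:q[1][4]);print(b[1])
cv2.imwrite("pics/w7c.png",cv2.resize(im[180:300,200:340],None,fx=5,fy=5,interpolation=cv2.INTER_CUBIC))
for v in(258,261,264):
  for z in(.121,.123):print(v,z,rel(onz(c,272,v,z)))
E
```

```text
[0.48221773 0.11793554 0.10645848]
plate [0.4819997  0.11815413] 0.055675741926869166 (np.float64(-0.28), np.float64(-0.13))
[250, 217, 45, 63, 2255]
258 0.121 (np.float64(-0.57), np.float64(1.19))
258 0.123 (np.float64(-0.58), np.float64(2.09))
261 0.121 (np.float64(-0.57), np.float64(-0.51))
261 0.123 (np.float64(-0.58), np.float64(0.41))
264 0.121 (np.float64(-0.57), np.float64(-2.22))
264 0.123 (np.float64(-0.58), np.float64(-1.28))
```

View pics/w7c.png

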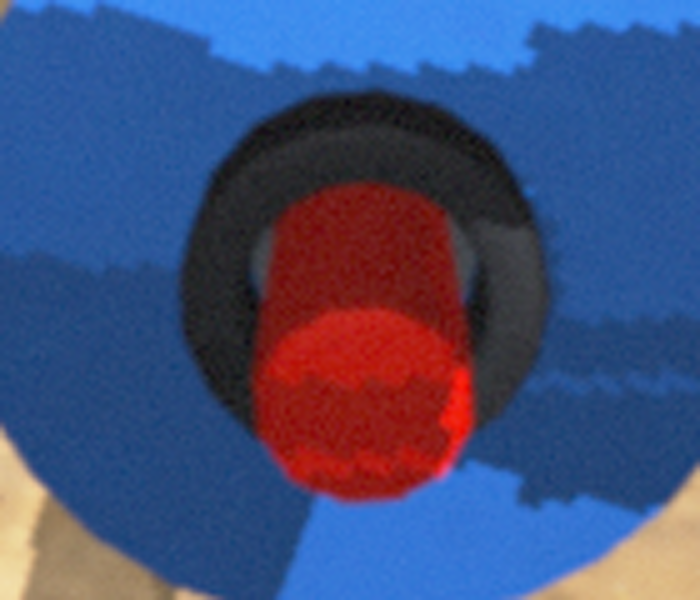

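After release the plate centre and the knob (top at (273,261)) are coaxial with the TCP to within about 0.6 mm, and the lid sits level on the rim. I lower to the collar.

```bash
python3 -m creep '[{"slide":[0,6,0],"roll":0,"grip":0},{"slide":[0,14,0],"roll":0,"grip":0},{"slide":[0,21,0],"roll":0,"grip":0},{"slide":[0,25,0],"roll":0,"grip":0},{"slide":[0,28,0],"roll":0,"grip":0},{"slide":[0,29,0],"roll":0,"grip":0},{"slide":[0,29,0],"roll":0,"grip":0},{"slide":[0,29,0],"roll":0,"grip":0}]'
python3 -m creep '[{"slide":[0,0,0],"roll":0,"grip":0.3},{"slide":[0,0,0],"roll":0,"grip":0.4},{"slide":[0,0,0],"roll":0,"grip":1},{"slide":[0,0,0],"roll":0,"grip":1},{"slide":[0,0,0],"roll":0,"grip":1},{"slide":[0,0,0],"roll":0,"grip":1},{"slide":[0,0,0],"roll":0,"grip":1},{"slide":[0,0,0],"roll":0,"grip":1},{"slide":[0,0,0],"roll":0,"grip":1},{"slide":[0,0,0],"roll":0,"grip":1},{"slide":[0,0,0],"roll":0,"grip":1},{"slide":[0,0,0],"roll":0,"grip":1}]'
python3 - <<'E'
from h import *
cv2.imwrite("pics/s8.png",cv2.resize(snapshot("side")[130:230,180:300,::-1],None,fx=6,fy=6,interpolation=cv2.INTER_CUBIC))
cv2.imwrite("pics/w8.png",snapshot("wrist")[:,:,::-1])
E
```

```text
time: 14.83
tool_pos: [0.4824, 0.1179, 0.0776]
ee_rot: [-1.571, -0.0, -1.232]
wrist_force: [0.2, -1.2, 0.4]
width: 0.0941
time: 15.83
tool_pos: [0.4822, 0.1178, 0.0775]
ee_rot: [-1.571, -0.0, -1.232]
wrist_force: [0.5, -0.9, 0.5]
width: 0.0445
```

View pics/s8.png

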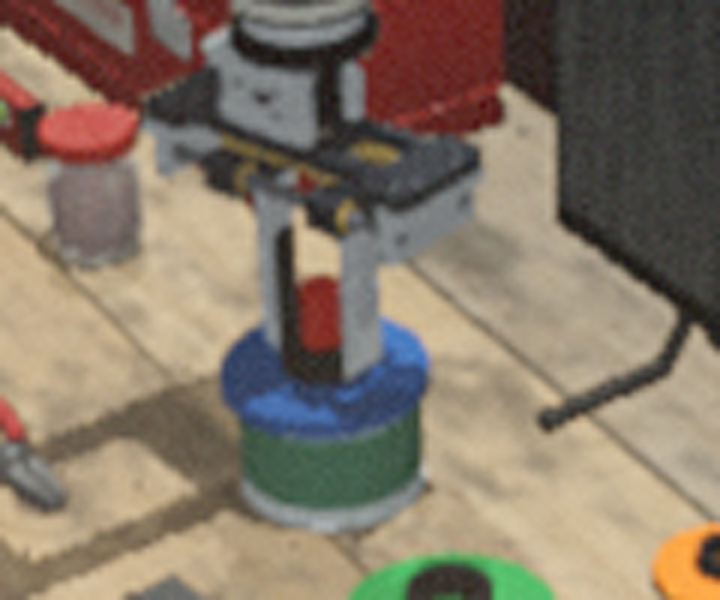

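View pics/w8.png

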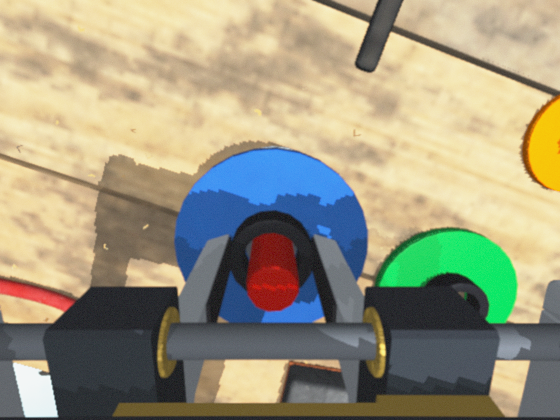

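The fingers grip the collar with the knob standing free between them (wrist (273,285)). I lift slowly.

```bash
python3 -m creep '[{"slide":[0,-1,0],"roll":0,"grip":1},{"slide":[0,-2,0],"roll":0,"grip":1},{"slide":[0,-4,0],"roll":0,"grip":1},{"slide":[0,-6,0],"roll":0,"grip":1},{"slide":[0,-8,0],"roll":0,"grip":1},{"slide":[0,-8,0],"roll":0,"grip":1},{"slide":[0,-8,0],"roll":0,"grip":1}]'
python3 - <<'E'
from h import *
cv2.imwrite("pics/s9.png",cv2.resize(snapshot("side")[130:230,180:300,::-1],None,fx=6,fy=6,interpolation=cv2.INTER_CUBIC))
E
```

```text
time: 16.52
tool_pos: [0.4824, 0.118, 0.0857]
ee_rot: [-1.57, -0.0, -1.232]
wrist_force: [0.5, 0.7, -1.4]
width: 0.0446
```

View pics/s9.png

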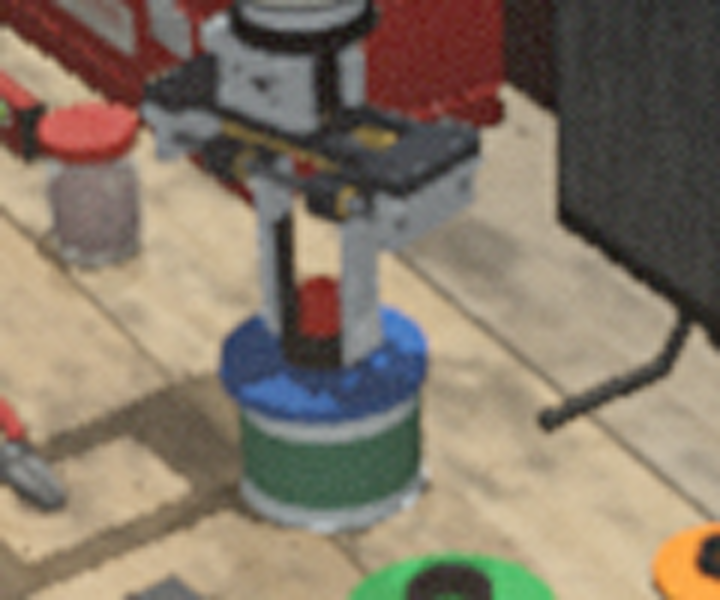

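The lid rose 8 mm and the knob top stayed at crop row about 280. The load is about 1.4 N, which is the dust lid alone. I continue straight up.

```bash
python3 -m creep '[{"slide":[0,-4,0],"roll":0,"grip":1},{"slide":[0,-9,0],"roll":0,"grip":1},{"slide":[0,-14,0],"roll":0,"grip":1},{"slide":[0,-20,0],"roll":0,"grip":1},{"slide":[0,-27,0],"roll":0,"grip":1},{"slide":[0,-34,0],"roll":0,"grip":1},{"slide":[0,-41,0],"roll":0,"grip":1},{"slide":[0,-48,0],"roll":0,"grip":1},{"slide":[0,-56,0],"roll":0,"grip":1},{"slide":[0,-64,0],"roll":0,"grip":1},{"slide":[0,-72,0],"roll":0,"grip":1},{"slide":[0,-80,0],"roll":0,"grip":1},{"slide":[0,-87,0],"roll":0,"grip":1},{"slide":[0,-93,0],"roll":0,"grip":1},{"slide":[0,-97,0],"roll":0,"grip":1},{"slide":[0,-98,0],"roll":0,"grip":1},{"slide":[0,-98,0],"roll":0,"grip":1},{"slide":[0,-98,0],"roll":0,"grip":1},{"slide":[0,-98,0],"roll":0,"grip":1},{"slide":[0,-98,0],"roll":0,"grip":1}]'
python3 - <<'E'
from h import *
cv2.imwrite("pics/s10.png",cv2.resize(snapshot("side")[110:230,160:310,::-1],None,fx=5,fy=5,interpolation=cv2.INTER_CUBIC))
cv2.imwrite("pics/w10.png",snapshot("wrist")[:,:,::-1])
o=robot.get_obs();print(o['wrist_force'],o['tool_pos'],o['time'])
im=snapshot("side");c=camera_info("side")
for b in blobs(masks(im)['red'],15):
    if 180<b[0][0]<300 and 120<b[0][1]<240:print('red',b[0],b[1],onz(c,*b[0],.1))
E
```

```text
time: 18.23
tool_pos: [0.4819, 0.1179, 0.1829]
ee_rot: [-1.572, 0.0, -1.232]
wrist_force: [-0.3, 1.2, -2.4]
width: 0.0444
[ 0.12196784 -0.73184292 -1.28190115] [0.48199887 0.11791069 0.18307296] 18.3333
red [256.3 120.3] [242, 113, 22, 21, 108] [0.7823602  0.47521984 0.1       ]
red [257.5 139.2] [250, 135, 14, 10, 44] [0.70207711 0.33390183 0.1       ]
red [230.  141.2] [228, 138, 5, 9, 29] [0.6111799  0.37593746 0.1       ]
red [245.2 146.6] [243, 143, 8, 11, 23] [0.63587378 0.30888616 0.1       ]
red [194.5 154.8] [188, 153, 14, 4, 21] [0.45913696 0.35478397 0.1       ]
red [233.4 184.2] [231, 177, 6, 17, 63] [0.4777213  0.11034843 0.1       ]
```

View pics/s10.png

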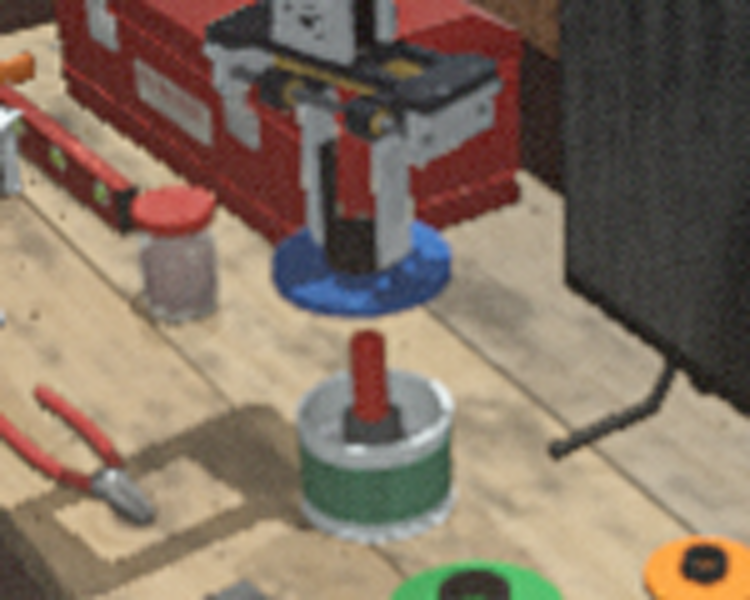

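View pics/w10.png

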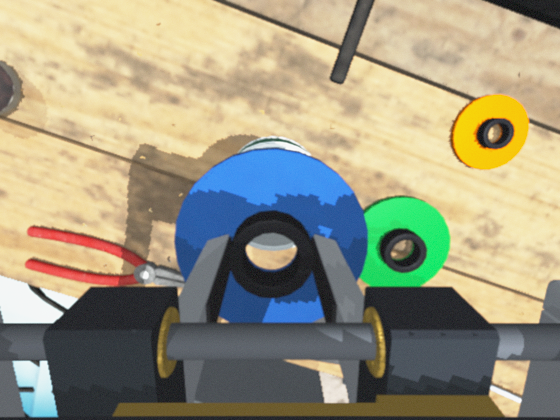

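The side view shows the press lid seated in the tin with its knob upright (crop 368,375). The dust lid is level above it (crop 362,270), at about 0.175 m by TCP height. I hand in.

```bash
python3 -c "
from bench import robot,ticket
import numpy as np
print(np.abs(robot.get_obs()['qvel']).max());print(ticket.close_job())"
```

```text
0.004301021358709944
the job is handed in; nothing more can be done
None
```

I picked up both lids by the red knob and lowered them into the tin until the press lid came to rest on the discs. I then let go and lifted the dust lid off by its collar. The job was handed in at about 18.4 s of the 56 s allowed, with no verdict reported.

- **Seating:** The wrist load fell from about 3.5 N to 1.9 N as the dust lid reached the rim. The press lid then met the discs with the TCP at 0.106 m. The push reached at most 11.4 N by the readings at the end of each move. I backed it off to 2.6 N before opening, and the reading after release was 0.1 N.
- **Final pose:** The dust lid is held level and still on the tin's axis. Its plate is about 175 mm above the bench, roughly 5 cm above the knob top, going by the TCP height. The press lid is in the tin with its knob upright, and I saw no bystander moved.
- **Disagreements:** The gripper read 44.5 mm across the 46 mm collar. The wrist force was noisy, with dust-lid load readings between 1.3 and 2.4 N. Estimates of the tin's centre differed by 1 to 2 mm (up to about 5 mm in the first, coarse top-camera estimates), and the lids still went in without touching the rim.

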